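# Load the delivery crate and drop its gate latch into the catch

### The arm

A 6-joint arm with a two-finger parallel gripper is mounted at the origin on the work surface; the furniture and walls round the work are solid. World frame = base frame: x ahead of the robot, y to its left, z up, the work surface at z = 0. Lengths are in m, angles in rad, forces in N, time in s.
With the tool pointing down it reaches from about 0.25 to 0.725 m from the base axis. Payload 4 kg.
Tool frame: the origin (TCP) lies midway between the tips of the shut fingers; the grasp point (between the pads) lies 19 mm behind it; z points along the fingers, y is the line along which they close (so a half turn about z gives the same grasp; the last joint's range is limited). The gripper opens to 85 mm and grips with 20 to 120 N. Pads are 22 mm wide; open, the fingers measure 114 mm over their backs; the gripper's body (76 mm by 85 mm) begins 54 mm behind the grasp point. The pads swing forward as they close: fully open they stand 13 mm farther back than shut.
Start: joints at [-1.229, 0.241, 0.005, 1.335, 0, 1.571], TCP at [0.168, -0.471, 0.204] pointing down, gripper open.
Joint ranges: [-2.72, 2.72], [-1.05, 1.87], [-1.09, 1.28], [-1.99, 2.15], [-1.42, 1.44], [-3.14, 3.14]. Speed limits (rad/s): [2.79, 2.79, 3.14, 3.14, 3.14, 3.14].

### API

Orientations are given as a unit quaternion [x, y, z, w].
In Python, from workcell import get_obs, camera, job_done, silhouettes gives the robot as it stands. The module is installed in compiled form; this text tells all that it offers.
- The arm moves only by the tool drive_tool, never from a script. Its argument "increments" is a list of rows, each a list of 3 entries, a list of its own where there are three numbers: the shift along the world's x, y, z in mm, then the turn, a rotation vector about the world's x, y, z in degrees, then the opening, from 0 (shut) to 1 (fully open). A call has 1 to 8 rows; each row shifts and turns the commanded pose from where the row before left it; what a row does not reach is not made up. A row lasts 1/12 s, in which the tool goes at most 41.7 mm and 7.16 degrees, less where a joint would pass 70% of its speed; a pose out of reach is approached as far as the arm can. A call is refused whole if a number of a shift passes 41.7 or a number of a turn 7.16, either way. A call with a gripper value outside its range is refused whole. The fingers move at their own pace and stop on an object; the grip force is fixed at half the most. Time passes only in rows, so rows that do not move let the fingers close. It gives the time, the measured TCP pose, the force, the opening and the grip force at its end, in the units of the state.
- get_obs(): the state, without advancing time (a new reading comes with each control period).
- camera(name): name is "side" or "top"; returns a dict with "image" (420x560x3 uint8, red, green, blue), "K" (3x3 intrinsics, pixels), "k1" (the pictures are not rectified: a ray, as slopes to the right and down, at radius r is drawn at 1 + k1 r^2 times it, then the intrinsics apply), "view" (4x4, takes a point from world to camera coordinates). Camera axes: x right, y down, z forward; pixel columns grow to the right and rows downward; lengths in m; the calibration is good to about 2 mm. A picture is of the moment at which its call begins. There is no depth.
- job_done(): hands the job in; it is judged then, once.
Trained networks look in a picture, given as the dict that the camera call returned (one of the last four; its "shot" number tells which), for a name from the list of things; names that differ only in an ending like _2 or _b are one class to them, and where a whole thing is asked for, a point or a joint stands for the part that bears it (a point fixed in the world has none). Each returns a list of dicts, best first, with "conf" (0 to 1); they miss things now and then, are a little off and sometimes report something else, mostly with a low value. They report only what shows in the picture. A call takes as long as a camera call. They do not tell look-alikes from the thing itself.
- silhouettes(query, picture): "region" (420x560 bool, what is visible of it) and "bbox" ([left, top, right, bottom] in pixels, round what is visible of it).
The state is a dict: "clock": time; "joint_pos": joint angles; "joint_vel": joint speeds; "tau": joint torques, N m; "eef_pos": TCP position; "tool_rot": TCP orientation; "ft_force": force on the tool from outside, world axes, zero at the start; "ft_torque": the same for the moment, N m; "grip_width": finger opening in m; "grasp_force": force on a finger pad.
Only numpy, scipy, OpenCV 4.12 (cv2) and the standard library are available. Lean on these libraries where they do the work, as an engineer would, in place of code of your own. Each camera call takes 0.05 s, during which the arm holds its last target. There are 200 camera calls.

### The job

Stand the small carton that waits upright by itself at the front right of the table on the free floor of the wire delivery crate, then swing the crate's gate shut and fasten it: lift the latch bar by its thumb tab over the striker as the gate comes home, feel for the backstop, and let the bar drop right down into the catch behind the striker, so that the gate holds by itself. Do not ram or force the bar against its catch, and leave the other things on the table alone.

Things in the scene. Friction and masses are not known exactly. Their poses are not given: they have to be found in the camera images.
- carton: small sealed medicine carton, white with a dark top, 45 x 61 x 75 mm (its x, y, z), upright on the table to the right of the crate; 0.07 to 0.14 kg. Origin: centre of its underside.
- crate: open-topped wire crate fixed to the table. Origin: centre of its footprint at table height; -x is its gate side, z up. Floor top z = 8 mm. Inside x -68 to 76, y -101 to 101 mm; walls 4 mm thick, rim z = 91 mm at the back and sides; front posts 12 mm square, 95 mm tall, at x = -74, y = +-99. Two tube cartons lie inside at the left rear (x over -5, y over -20, tops z = 35 mm).
- free_floor (a point): point on the crate's floor, in its free right rear part (crate x = 20, y = -58 mm): a good place for the middle of the carton, long side along y. Axes as the crate's. In the front right corner a spring buffer (black barrel 17 mm thick, middle z = 45 mm) lies along x at crate y = -80, from x = -66 to -26 mm.
- gate (a joint): gate angle (rad): 0 = parallel to the crate's front, positive = open towards the robot (the free edge, on the right, goes to the crate's -x). Range -0.06 to 1.25. It stays where it is left (hinge friction 0.04 N m), but below 0.15 rad the spring buffer, 179 mm from the hinge, pushes it open again: 1.2 N at first touch, 5.5 N at angle 0. The latched gate stands between -0.06 and 0.1.
- gate_hinge (a point): point on the gate's upright hinge axis (crate x = -84, y = 99 mm, 50 mm above the table). Its axes are the gate's: y from the free edge to the hinge, x normal to the gate, towards the crate's inside when shut. The gate is 6 mm thick, ends 186 mm from the hinge; top edge z = 95 mm.
- latch (a joint): angle of the latch bar on its pivot (rad): 0 = level, lying on its rest on the gate; positive = free end lifted; range 0 to 0.30. It falls by its own weight (0.16 kg) when let go, unless pressed sideways against something. To clear the striker it must be lifted to at least 0.13 (0.2 is ample); at any angle it still meets the backstop.
- latch_pivot (a point): pivot of the latch bar on the gate's outer face (gate frame x = -14, y = -40 mm; 75 mm above the table). The bar is flat steel, 8 mm thick along the gate's normal, 20 mm high, and runs 195 mm from the pivot, past the gate's free edge. Axes turn with the bar: -y along it to its free end, x the gate's normal.
- thumb_tab (a point): grip point on the bar's upright thumb tab: a black-sleeved plate in the bar's plane, 8 mm thick (pinch it along the gate's normal), 26 mm wide, top 23 mm above this point. The point lies 120 mm along the bar from the pivot and 49 mm above it (160 mm from the hinge axis along the gate, 124 mm above the table with the bar down). Axes as latch_pivot.
- bar_end (a point): middle of the part of the latch bar that goes into the catch: 179 mm along the bar from the pivot, 219 mm from the hinge axis. Axes as latch_pivot.
- catch (a point): nominal middle of the catch's slot (crate x = -102, y = -120 mm, 75 mm above the table), home of bar_end. Axes as the crate's. The catch is screwed to a slotted foot on the right post and was set by hand: the real one (striker, slot and backstop together) stands up to 13 mm nearer or farther along the crate's x, differently each time. It does not shift in use.
- striker (a point): nominal middle of the striker's top, in front of the slot (crate x = -111.5 mm, 85 mm above the table; shifted as the catch is): a blunt lug 7 mm thick in x, 14 mm long in y. The slot behind it is 12 mm wide in x for the 8 mm bar; its floor (z = 58 mm) is not reached by the bar. Axes as the crate's.
- backstop (a point): nominal middle of the top of the backstop behind the slot (crate x = -92.5 mm, 134 mm above the table; shifted as the catch is): a plate 7 mm thick in x, 14 mm long in y, that stops the lifted bar when the gate is home; find it by touch. Axes as the crate's.
- strip_pack: pack of tablet strips with a rubber band, 46 x 83 x 26 mm, to the right of the carton near the table's edge; to be left alone. Origin: centre of its underside.
- tape_roll: roll of packing tape, 112 mm across and 58 mm high, lying flat to the left; to be left alone. Origin: centre of its underside.
- stapler: stapler, 125 x 30 x 55 mm, to the left at the back; to be left alone. Origin: centre of its underside.
Things that resemble listed ones, but are neither listed nor needed, are in the scene too. Leave any turquoise look-alike of the carton alone.

How it is judged:
By the outcome, as a careful person would: the job done as asked, in the order asked, and still so for the second after the job is handed in, with the robot touching nothing.
It also fails if it takes over 70 s, if anything falls off the work surface, if the arm or the gripper's body presses on something with over 40 N, if the wrist force passes 120 N, or if a joint passes its speed limit or range.

## Working session

There is one attempt and no reset: what is moved stays moved. The work goes in short steps, Python scripts to look and compute and a tool call to move; the robot and the scene stay as the last step left them, time stands still between calls to the robot, and variables do not carry over. Pictures are saved under pics/ and viewed, at most 10 in all, crops included, and the job is handed in when it is done.

Besides the shell and the picture viewer there is one more tool, called as a command line: name --argument value ..., lists and objects as JSON in quotes. drive_tool: Moves the arm, as the interface text tells. Its arguments: {"type":"object","properties":{"increments":{"type":"array"}},"required":["increments"]}

```bash
mkdir -p pics; cat > h.py <<'E'
import numpy as np, cv2
from workcell import get_obs, camera, job_done, silhouettes
def proj(c,P):
    P=np.atleast_2d(P); q=(c["view"][:3,:3]@P.T).T+c["view"][:3,3]
    s=q[:,:2]/q[:,2:]; r2=(s**2).sum(1,keepdims=True); s=s*(1+c["k1"]*r2)
    return s@np.array(c["K"])[:2,:2].T+np.array(c["K"])[:2,2]
def ray(c,uv):
    K=np.array(c["K"]); d=(np.array(uv,float)-K[:2,2])/[K[0,0],K[1,1]]; s=d.copy()
    for _ in range(20): s=d/(1+c["k1"]*(s@s))
    R=c["view"][:3,:3]; return -R.T@c["view"][:3,3], R.T@np.r_[s,1]
def atz(c,uv,z):
    o,d=ray(c,uv); return o+d*(z-o[2])/d[2]
def save(c,n,box=None,s=1):
    im=c["image"][:,:,::-1]
    if box: im=im[box[1]:box[3],box[0]:box[2]]
    cv2.imwrite(f"pics/{n}.png",cv2.resize(im,None,fx=s,fy=s,interpolation=cv2.INTER_CUBIC))
E
python3 - <<'E'
from h import *
cs={n:camera(n) for n in("top","side")}
im=np.hstack([cs["top"]["image"],cs["side"]["image"]])
for n,c in cs.items():
    save(c,n+"0",None,1.4)
    print(n,np.round(-c["view"][:3,:3].T@c["view"][:3,3],3))
    for q in("carton","crate","gate","latch","strip_pack","catch"):
        for d in silhouettes(q,c)[:3]: print(q,round(d["conf"],2),d["bbox"],int(d["region"].sum()))
E
```

```text
top [ 0.352 -0.019  1.333]
carton 0.72 [320.0, 245.9, 340.0, 266.7] 284
carton 0.58 [358.5, 248.8, 379.9, 273.7] 414
carton 0.57 [341.6, 215.9, 365.5, 235.4] 377
crate 0.66 [219.3, 137.5, 303.2, 235.3] 3464
gate 0.76 [226.3, 197.9, 295.4, 238.2] 430
gate 0.7 [218.9, 139.3, 302.8, 234.6] 3914
latch 0.5 [234.9, 204.2, 297.9, 234.6] 180
strip_pack 0.92 [390.9, 223.6, 413.1, 248.5] 455
strip_pack 0.61 [158.6, 146.7, 180.6, 187.3] 486
catch 0.83 [223.0, 139.0, 306.9, 234.4] 3283
side [ 0.377 -1.445  0.681]
carton 0.98 [252.8, 249.4, 272.2, 282.4] 578
carton 0.86 [213.4, 240.0, 242.0, 268.1] 584
carton 0.78 [209.5, 258.9, 237.1, 295.0] 848
crate 0.61 [247.7, 197.0, 330.7, 249.3] 1564
crate 0.19 [253.7, 198.9, 274.3, 229.4] 237
gate 0.6 [246.9, 201.3, 282.5, 242.5] 771
latch 0.49 [251.7, 199.8, 275.6, 232.6] 222
strip_pack 0.51 [236.0, 298.2, 273.7, 317.5] 265
catch 0.85 [248.3, 192.7, 340.9, 249.7] 1942
```

View pics/top0.png

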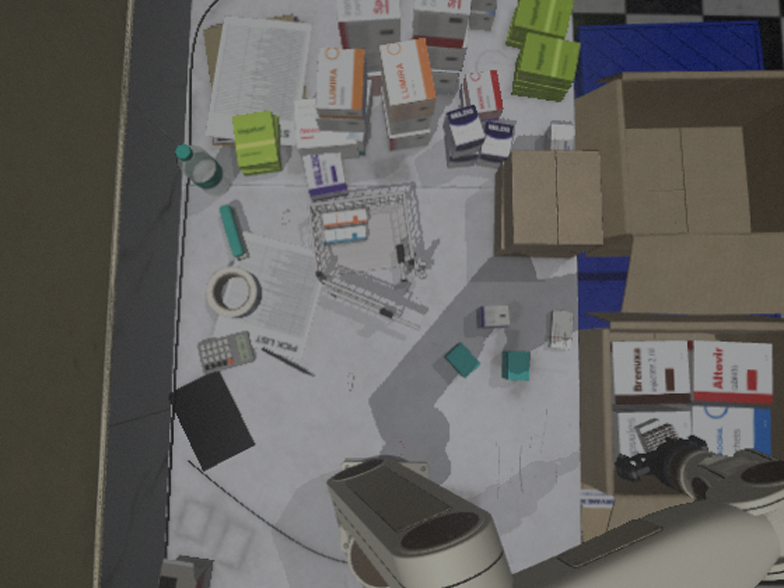

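View pics/side0.png

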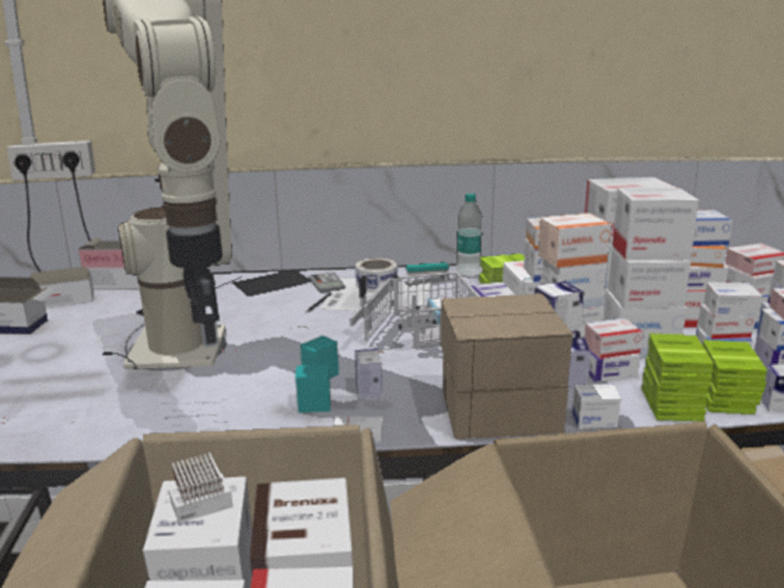

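Candidates for the carton (top picture, native pixels) are white (353,226), turquoise (330,257), turquoise (369,261) and the flat strip pack (402,236). The side picture has the same white one at (263,266). By the description I choose the white upright one at (353,226), and check it in a close crop.

```bash
python3 - <<'E'
from h import *
c=camera("top"); s=camera("side")
a=cv2.resize(c["image"][125:275,210:420],None,fx=3.8,fy=3.8,interpolation=cv2.INTER_CUBIC)
cv2.imwrite("pics/crop1.png",a[:,:,::-1])
save(s,"crop2",(230,185,360,290),6)
r=[d for d in silhouettes("carton",c) if d["bbox"][3]<240 and d["bbox"][0]>330][0]["region"]
cnt=max(cv2.findContours(r.astype(np.uint8),0,1)[0],key=len)
print(r.sum(),cv2.minAreaRect(cnt), cv2.boundingRect(cnt))
# top-face by darkness
print(np.round([c["K"][0],s["K"][0]],1),c["k1"])
E
```

```text
352 ((352.0, 225.5), (15.0, 22.0), 90.0) (341, 218, 23, 16)
[[422.7   0.  277.8]
 [513.1   0.  274.7]] -0.023991517311131704
```

View pics/crop1.png

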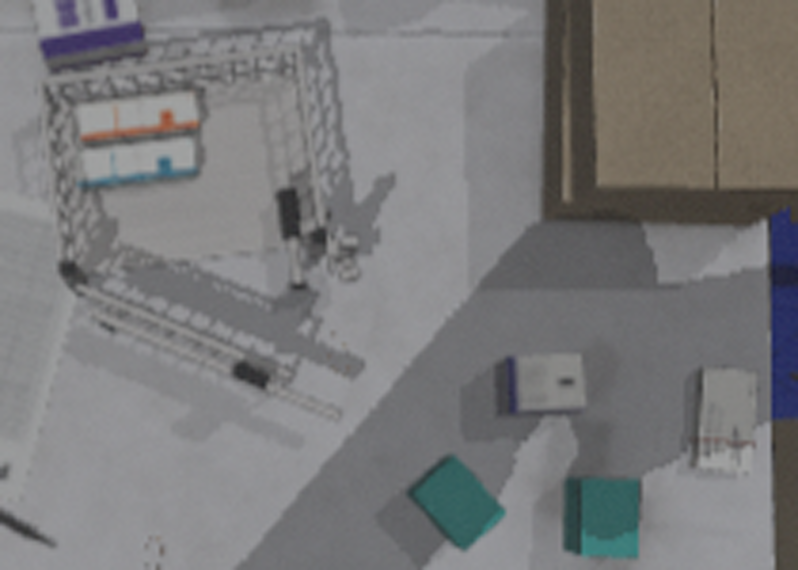

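View pics/crop2.png

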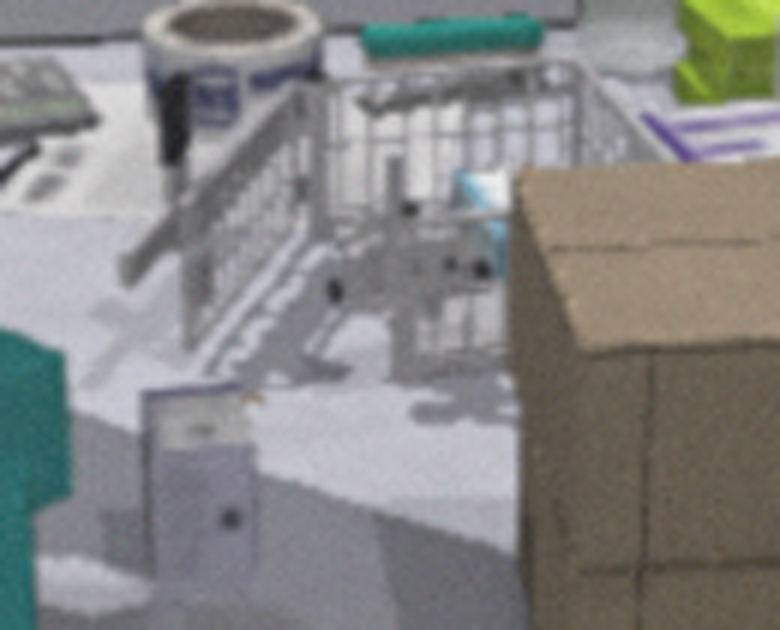

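```bash
cat > fit.py <<'E'
from h import *
from scipy.optimize import least_squares
def cr(p,L): # crate pose -> world
    c,s=np.cos(p[2]),np.sin(p[2]); L=np.atleast_2d(L)
    return np.c_[p[0]+c*L[:,0]-s*L[:,1],p[1]+s*L[:,0]+c*L[:,1],L[:,2]]
def gate(p,g,L): # gate frame (origin hinge at table height); positive opens free edge(-y) toward -x
    L=np.atleast_2d(L); c,s=np.cos(g),np.sin(-g)   # rotate by -g about z: (0,-1)->(-sin g,-cos g)
    return cr(p,np.c_[-.084+c*L[:,0]-s*L[:,1], .099+s*L[:,0]+c*L[:,1],L[:,2]])
E
python3 - <<'E'
from fit import *
c=camera("top"); s=camera("side")
n=lambda x,y:(x/3.8+210,y/3.8+125)
m=lambda x,y:(x/6+230,y/6+185)
L=np.array([[-74,-99,95],[-80,99,95],[-46,-80,50],[78,-103,91],[78,103,91]])/1e3
uv=np.array([n(318,237),n(72,271),n(289,213),n(322,30),n(46,86)])
def res(p):
    r=(proj(c,cr(p,L))-uv)
    g=proj(c,gate(p,p[3],[[-.014,-.16,.14],[-.014,-.235,.085],[-.0,-.186,.095]]))-[n(251,375),n(340,413),n(290,380)]
    g2=proj(s,gate(p,p[3],[[-.014,-.16,.147],[-.014,-.235,.075]]))-[m(174,75),m(128,272)]
    return np.r_[r.ravel(),g.ravel(),g2.ravel()]
p0=[.45,.04,0,.5]
f=least_squares(res,p0,loss="soft_l1"); p=f.x; print(np.round(p,4)); print(np.round(res(p),1).reshape(-1,2))
print("carton top ctr",atz(c,n(550,382),.075), [np.round(atz(c,n(*q),.075),3)[:2] for q in((515,357),(583,352),(586,408),(517,412))])
np.save("p.npy",p)
for cam,name,box,k in((c,"ov_t",(210,125,370,245),5),(s,"ov_s",(230,185,360,290),6)):
    im=cv2.resize(cam["image"][box[1]:box[3],box[0]:box[2]],None,fx=k,fy=k,interpolation=cv2.INTER_CUBIC)[:,:,::-1].copy()
    def pl(P,col):
        q=((proj(cam,P)-[box[0],box[1]]+.5)*k).astype(np.int32); cv2.polylines(im,[q],False,col,1)
    def d(*a): return np.array(a)/1e3
    pl(cr(p,d([80,105,91],[80,-105,91],[-74,-105,91],[-74,-99,95],[-74,-99,0],[-74,-105,0],[80,-105,0],[80,105,0],[-74,105,0],[-74,105,91],[80,105,91])),(0,0,255))
    pl(cr(p,d([-26,-80,45],[-66,-80,45])),(255,0,255))
    pl(cr(p,d([-92.5,-120,134],[-92.5,-120,60],[-111.5,-120,60],[-111.5,-120,85])),(0,255,255))
    pl(gate(p,p[3],d([0,0,95],[0,-186,95],[0,-186,5],[0,0,5],[0,0,95])),(0,200,0))
    pl(gate(p,p[3],d([-14,-40,75],[-14,-235,75],[-14,-160,75],[-14,-160,147])),(255,0,0))
    cv2.imwrite(f"pics/{name}.png",im)
a=cv2.imread("pics/ov_t.png");b=cv2.imread("pics/ov_s.png")
cv2.imwrite("pics/ov.png",np.hstack([cv2.resize(a,(400,300)),cv2.resize(b,(390,300))]))
E
```

```text
[0.5864 0.054  0.1254 0.5176]
[[ 1.  -0.2]
 [-0.7  0.3]
 [ 1.  -0.1]
 [-4.6  4.5]
 [-0.2 -2.7]
 [ 0.  -0.7]
 [ 0.2  0.3]
 [ 0.  -2.1]
 [-0.4  0.9]
 [-1.  -0.3]]
carton top ctr [ 0.41575818 -0.23378623  0.075     ] [array([ 0.435, -0.206]), array([ 0.44, -0.26]), array([ 0.396, -0.262]), array([ 0.392, -0.208])]
```

View pics/ov_t.png

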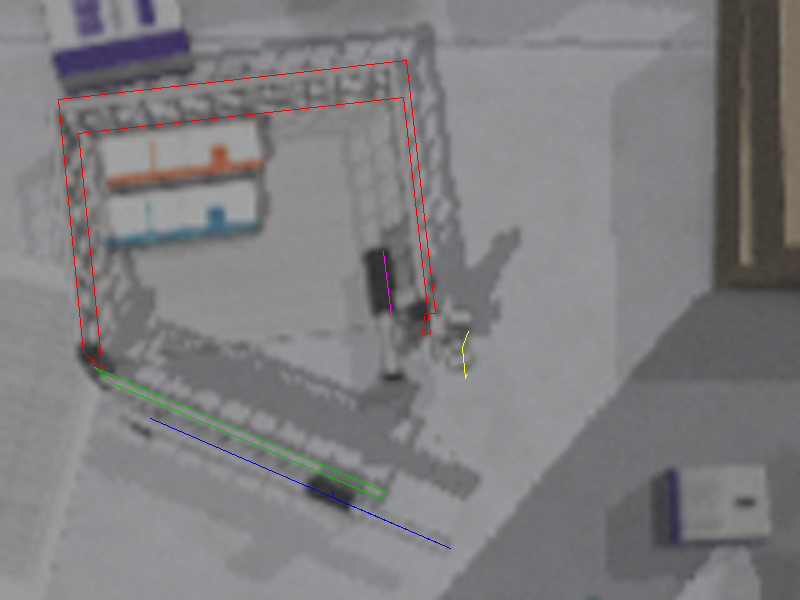

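View pics/ov_s.png

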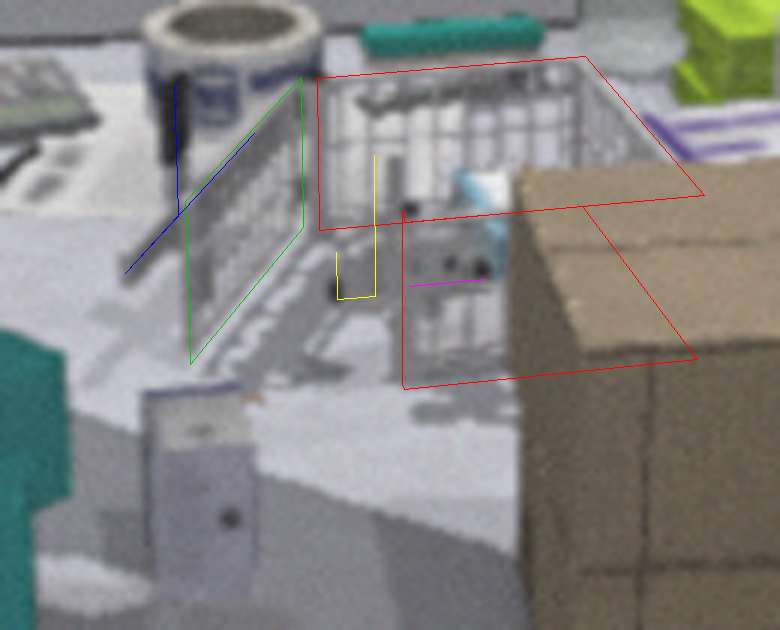

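```bash
python3 - <<'E'
from fit import *
c=camera("top"); s=camera("side")
t=lambda x,y:(x/5+210-.5,y/5+125-.5)
m=lambda x,y:(x/6+230-.5,y/6+185-.5)
D=lambda *a:np.array(a)/1e3
def res(p):
    A=proj(c,cr(p,D([-46,-80,52],[-108,-80,45],[-74,-99,95],[-5,-20,30],[-76,101,95])))-[t(378,275),t(393,375),t(418,308),t(262,240),t(95,358)]
    B=proj(s,cr(p,D([-26,-80,47],[-108,-80,45],[-74,-99,95])))-[m(488,270),m(335,290),m(410,207)]
    G=proj(c,gate(p,p[3],D([-14,-160,147],[-14,-235,80])))-[t(330,490),t(447,543)]
    H=proj(s,gate(p,p[3],D([-14,-160,147],[-14,-235,75],[0,-186,5])))-[m(174,72),m(128,272),m(190,350)]
    return np.vstack([A,B,G,H]).ravel()
f=least_squares(res,np.load("p.npy"),loss="soft_l1"); p=f.x
print(np.round(p,4)); print(np.round(f.fun if 0 else res(p),1).reshape(-1,2).tolist())
np.save("p.npy",p)
print("free",cr(p,D([20,-58,8]))); 
for g in(p[3],.3,.2,.1,0): print(round(g,3),"tab",np.round(gate(p,g,D([-14,-160,124])),4))
o=get_obs(); print({k:np.round(v,3) for k,v in o.items()})
from scipy.spatial.transform import Rotation as R
print(R.from_quat(o["tool_rot"]).as_matrix().round(3))
# refine carton by brightness in gray row/col profiles
g=cv2.cvtColor(c["image"],cv2.COLOR_RGB2GRAY)
print(g[225,336:372].tolist()); print(g[212:242,354].tolist())
E
```

```text
[0.5865 0.0618 0.1638 0.5324]
[[-0.1, 0.2], [-0.1, 0.4], [-0.3, -0.3], [2.0, -1.6], [-2.5, 0.4], [0.4, -0.0], [-0.1, 0.1], [-0.1, -0.1], [-0.3, 0.3], [0.2, 0.4], [0.1, 1.6], [0.1, -0.0], [0.3, 2.1]]
free [[0.61564304 0.00778784 0.008     ]]
0.532 tab [[0.4167 0.0015 0.124 ]]
0.3 tab [[ 0.4518 -0.0109  0.124 ]]
0.2 tab [[ 0.4677 -0.0137  0.124 ]]
0.1 tab [[ 0.4837 -0.0148  0.124 ]]
0 tab [[ 0.4997 -0.0144  0.124 ]]
{'clock': np.float64(1.05), 'joint_pos': array([-1.229,  0.241,  0.005,  1.335,  0.   ,  1.571]), 'joint_vel': array([-0.001, -0.   ,  0.001, -0.002, -0.003, -0.   ]), 'tau': array([-0.0000e+00, -3.7222e+01,  2.5270e+01,  1.0000e-03, -0.0000e+00,
        0.0000e+00]), 'eef_pos': array([ 0.168, -0.471,  0.204]), 'tool_rot': array([ 0.985,  0.17 , -0.   , -0.   ]), 'ft_force': array([ 0.014, -0.149,  0.228]), 'ft_torque': array([-0.004,  0.006,  0.041]), 'grasp_force': np.float64(0.0), 'grip_width': np.float64(0.085)}
[[ 0.942  0.335 -0.   ]
 [ 0.335 -0.942  0.   ]
 [ 0.    -0.    -1.   ]]
[100, 97, 96, 96, 78, 66, 65, 68, 53, 71, 107, 122, 121, 124, 123, 124, 125, 131, 132, 135, 122, 95, 73, 66, 82, 118, 130, 125, 103, 100, 98, 97, 97, 97, 99, 100]
[113, 112, 112, 113, 111, 111, 122, 132, 132, 133, 133, 131, 134, 132, 134, 135, 131, 130, 131, 131, 113, 76, 103, 123, 124, 126, 132, 132, 131, 130]
```

drive_tool --increments '[[[30,29,0],[0,0,7.1],0.75],[[30,29,0],[0,0,7.1],0.75],[[30,29,0],[0,0,7.1],0.75],[[30,29,0],[0,0,7.1],0.75],[[30,29,0],[0,0,7.1],0.75],[[30,29,0],[0,0,7.1],0.75],[[30,29,0],[0,0,7.1],0.75],[[30,29,0],[0,0,7.1],0.75]]'

```text
clock: 1.72
eef_pos: [0.4085, -0.2378, 0.2039]
tool_rot: [0.784, 0.621, 0.0, 0.0]
ft_force: [-0.2, -0.3, 0.6]
grip_width: 0.0641
grasp_force: 0.0
```

drive_tool --increments '[[[8,7,0],[0,0,6.2],0.75],[[0,0,0],[0,0,6.2],0.75],[[0,0,0],[0,0,6.2],0.75],[[0,0,0],[0,0,0],0.75],[[0,0,0],[0,0,0],0.75]]'

```text
clock: 2.13
eef_pos: [0.4153, -0.2323, 0.2036]
tool_rot: [0.677, 0.736, -0.0, -0.0]
ft_force: [-0.3, -0.3, -0.1]
grip_width: 0.0641
grasp_force: 0.0
```

```bash
cat > st.py <<'E'
from h import *
from scipy.spatial.transform import Rotation as R
def st():
    o=get_obs(); M=R.from_quat(o["tool_rot"]).as_matrix()
    print("t",round(o["clock"],2),"pos",np.round(o["eef_pos"]*1e3,1),"yaw_y",round(np.degrees(np.arctan2(M[1,1],M[0,1])),2),"z",np.round(M[:,2],3),"F",np.round(o["ft_force"],1),"T",np.round(o["ft_torque"],2),"w",round(o["grip_width"]*1e3,1),"g",round(float(o["grasp_force"]),1),"q",np.round(o["joint_pos"],2))
E
python3 -c "from st import *;st()"
```

```text
t 2.13 pos [ 415.3 -232.3  203.6] yaw_y 4.84 z [-0. -0. -1.] F [-0.3 -0.3 -0.1] T [-0.01  0.01 -0.01] w 64.1 g 0.0 q [-0.51  0.19 -0.06  1.32 -0.    0.98]
```

drive_tool --increments '[[[1,0,-35],[0,0,0],0.75],[[0,0,-35],[0,0,0],0.75],[[0,0,-35],[0,0,0],0.75],[[0,0,-30],[0,0,0],0.75],[[0,0,-20],[0,0,0],0.75],[[0,0,-12],[0,0,0],0.75],[[0,0,-6],[0,0,0],0.75],[[0,0,0],[0,0,0],0.75]]'

```text
clock: 2.8
eef_pos: [0.4151, -0.2322, 0.0294]
tool_rot: [0.677, 0.736, -0.0, -0.001]
ft_force: [0.0, -0.1, 0.3]
grip_width: 0.0643
grasp_force: 0.0
```

drive_tool --increments '[[[0,0,0],[0,0,0],0.0],[[0,0,0],[0,0,0],0.0],[[0,0,0],[0,0,0],0.0],[[0,0,0],[0,0,0],0.0],[[0,0,0],[0,0,0],0.0],[[0,0,0],[0,0,0],0.0]]'

```text
clock: 3.3
eef_pos: [0.4174, -0.2332, 0.032]
tool_rot: [0.676, 0.737, 0.0, 0.002]
ft_force: [-0.0, -1.2, 6.9]
grip_width: 0.0438
grasp_force: 61.5
```

```bash
python3 -c "from st import *;st()"
```

```text
t 3.3 pos [ 417.4 -233.2   32. ] yaw_y 4.96 z [ 0.003 -0.002 -1.   ] F [-0.  -1.2  6.9] T [-0.12  0.04 -0.01] w 43.8 g 61.5 q [-0.51  0.35 -0.33  0.89 -0.    0.97]
```

drive_tool --increments '[[[0,0,20],[0,0,0],0.0],[[0,0,35],[0,0,0],0.0],[[0,0,38],[0,0,0],0.0],[[0,0,38],[0,0,0],0.0],[[0,0,38],[0,0,0],0.0],[[0,20,25],[0,0,2],0.0],[[0,30,0],[0,0,2],0.0],[[0,30,0],[0,0,0.5],0.0]]'

```text
clock: 3.97
eef_pos: [0.4174, -0.1524, 0.2268]
tool_rot: [0.647, 0.763, 0.001, 0.002]
ft_force: [-0.7, 1.3, -0.8]
grip_width: 0.0437
grasp_force: 61.3
```

drive_tool --increments '[[[25,30,0],[0,0,0],0.0],[[30,25,0],[0,0,0],0.0],[[30,25,0],[0,0,0],0.0],[[30,25,0],[0,0,0],0.0],[[30,25,0],[0,0,0],0.0],[[30,20,0],[0,0,0],0.0],[[15,8,0],[0,0,0],0.0],[[0,0,0],[0,0,0],0.0]]'

```text
clock: 4.63
eef_pos: [0.6086, 0.0085, 0.2227]
tool_rot: [0.645, 0.764, 0.0, -0.001]
ft_force: [-0.5, -0.3, -1.4]
grip_width: 0.0439
grasp_force: 61.4
```

```bash
python3 - <<'E'
from st import *
st()
from fit import *
c=camera("top"); s=camera("side"); p=np.load("p.npy")
a=cv2.resize(c["image"][130:240,215:335],None,fx=4.5,fy=4.5,interpolation=cv2.INTER_CUBIC)
b=cv2.resize(s["image"][160:255,240:320],None,fx=4.5,fy=4.5,interpolation=cv2.INTER_CUBIC)[:a.shape[0]]
im=np.zeros((495,800,3),np.uint8); im[:495,:440]=a[:495,:440]; im[:b.shape[0],440:800]=b[:, :360]
D=lambda *q:np.array(q)/1e3
for P in D([-74,-99,95],[80,-105,91],[80,105,91],[-74,99,95],[20,-58,8],[-26,-80,45],[-66,-80,45]):
    u=proj(c,cr(p,P))[0]; cv2.circle(im,tuple(((u-[215,130]+.5)*4.5).astype(int).tolist()),2,(255,0,0),-1)
    u=proj(s,cr(p,P))[0]; x=((u-[240,160]+.5)*4.5).astype(int)
    if 0<x[0]<360: cv2.circle(im,(int(x[0])+440,int(x[1])),2,(255,0,0),-1)
cv2.imwrite("pics/above.png",im[:,:,::-1])
E
```

```text
t 4.63 pos [608.6   8.5 222.7] yaw_y 9.7 z [-0.001  0.001 -1.   ] F [-0.5 -0.3 -1.4] T [-0.01  0.05 -0.03] w 43.9 g 61.4 q [0.01 0.46 0.37 1.48 0.   1.41]
```

View pics/above.png

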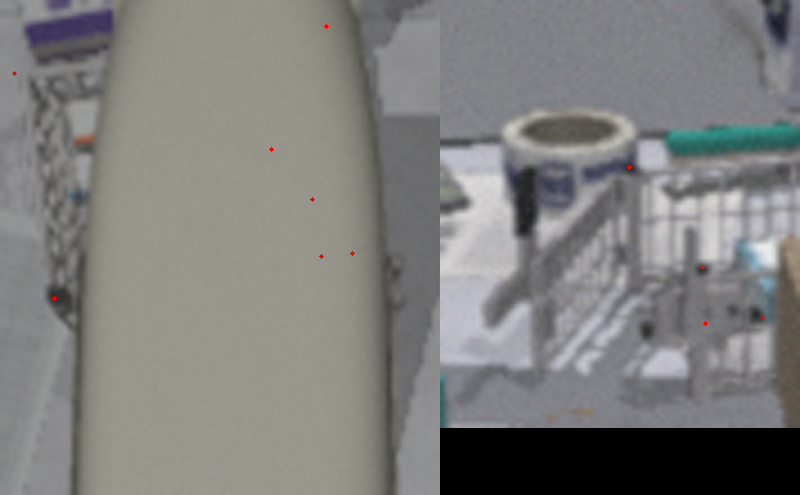

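```bash
python3 - <<'E'
from fit import *
c=camera("top"); s=camera("side"); p=np.load("p.npy")
t=lambda x,y:(x/5+210-.5,y/5+125-.5)
for n,q,z in(("tube FR",(260,243),.03),("tube RR",(260,120),.035),("tube RL",(103,150),.035),("tube FL",(103,240),.02),("postR",(418,308),.095),("postL",(97,360),.095),("barrel",(378,275),.052),("rodtip",(393,375),.045)):
    w=atz(c,t(*q),z); d=w[:2]-p[:2]; print(n,np.round(w[:2],4),"crate",np.round([d@[np.cos(p[2]),np.sin(p[2])],d@[-np.sin(p[2]),np.cos(p[2])]],4))
E
```

```text
tube FR [0.5776 0.0487] crate [-0.0109 -0.0114]
tube RR [0.6546 0.0499] crate [ 0.0654 -0.0228]
tube RL [0.6344 0.1478] crate [0.0613 0.0771]
tube FL [0.58   0.1482] crate [0.0077 0.0864]
postR [ 0.5287 -0.0488] crate [-0.075  -0.0996]
postL [0.4952 0.1404] crate [-0.0773  0.0924]
barrel [ 0.5549 -0.0251] crate [-0.0453 -0.0805]
rodtip [ 0.4942 -0.0351] crate [-0.1068 -0.0805]
```

drive_tool --increments '[[[4,-1,-10],[0,0,0],0.0],[[0,0,-30],[0,0,0],0.0],[[0,0,-35],[0,0,0],0.0],[[0,0,-35],[0,0,0],0.0],[[0,0,-30],[0,0,0],0.0],[[0,0,-18],[0,0,0],0.0],[[0,0,-8],[0,0,0],0.0],[[0,0,0],[0,0,0],0.0]]'

```text
clock: 5.5
eef_pos: [0.6078, 0.0038, 0.0562]
tool_rot: [0.647, 0.763, -0.002, -0.002]
ft_force: [-0.4, 0.4, -1.8]
grip_width: 0.0439
grasp_force: 61.4
```

drive_tool --increments '[[[0,0,-5],[0,0,0],0.0],[[0,0,-4],[0,0,0],0.0],[[0,0,-4],[0,0,0],0.0],[[0,0,0],[0,0,0],0.0],[[0,0,0],[0,0,0],0.0]]'

```text
clock: 5.92
eef_pos: [0.6106, 0.0046, 0.0461]
tool_rot: [0.646, 0.763, 0.0, 0.0]
ft_force: [0.0, 1.1, -1.2]
grip_width: 0.0435
grasp_force: 61.4
```

```bash
python3 -c "from st import *;st()"
```

```text
t 5.92 pos [610.6   4.6  46.1] yaw_y 9.49 z [ 0.001 -0.    -1.   ] F [ 0.   1.1 -1.2] T [ 0.02 -0.05  0.01] w 43.5 g 61.4 q [ 0.01  0.56  0.06  1.07 -0.    1.41]
```

drive_tool --increments '[[[0,1,-2],[0,0,0],0.0],[[0,1,-2],[0,0,0],0.0],[[0,0,-1],[0,0,0],0.0],[[0,0,0],[0,0,0],0.0],[[0,0,0],[0,0,0],0.0]]'

```text
clock: 6.33
eef_pos: [0.6101, 0.0067, 0.0405]
tool_rot: [0.646, 0.763, -0.0, -0.0]
ft_force: [0.0, 0.6, -1.5]
grip_width: 0.0441
grasp_force: 61.4
```

drive_tool --increments '[[[0,0,-1],[0,0,0],0.0],[[0,0,-1],[0,0,0],0.0],[[0,0,0],[0,0,0],0.0],[[0,0,0],[0,0,0],0.0]]'

```text
clock: 6.67
eef_pos: [0.6104, 0.0066, 0.0401]
tool_rot: [0.646, 0.763, 0.0, 0.0]
ft_force: [-2.5, 0.4, 6.2]
grip_width: 0.0439
grasp_force: 62.1
```

drive_tool --increments '[[[0,0,0.5],[0,0,0],0.58],[[0,0,0],[0,0,0],0.6],[[0,0,0],[0,0,0],0.65],[[0,0,0],[0,0,0],0.65]]'

```text
clock: 7.0
eef_pos: [0.6103, 0.0066, 0.0389]
tool_rot: [0.646, 0.763, -0.0, -0.0]
ft_force: [-0.8, -0.0, -0.0]
grip_width: 0.0553
grasp_force: 0.0
```

drive_tool --increments '[[[0,0,8],[0,0,0],0.65],[[0,0,20],[0,0,0],0.65],[[0,0,35],[0,0,0],0.65],[[0,0,38],[0,0,0],0.65],[[0,0,38],[0,0,0],0.65],[[0,0,38],[0,0,0],0.65],[[-10,0,30],[0,0,0],0.65],[[-30,0,0],[0,0,0],0.65]]'

```text
clock: 7.67
eef_pos: [0.5769, 0.0067, 0.2543]
tool_rot: [0.646, 0.763, 0.006, 0.007]
ft_force: [0.5, -0.2, 1.1]
grip_width: 0.0558
grasp_force: 0.0
```

```bash
python3 - <<'E'
from st import *; from fit import *
st(); p=np.load("p.npy"); D=lambda *q:np.array(q)/1e3
print("hinge",gate(p,0,D([0,0,0])))
for yaw in(.125,.164):
  H=np.array([.4924,.1411])
s=camera("side"); c=camera("top")
t=lambda x,y:(x/5+210-.5,y/5+125-.5)
m=lambda x,y:(x/6+230-.5,y/6+185-.5)
f=least_squares(lambda X:np.r_[proj(c,X)[0]-t(330,490),proj(s,X)[0]-m(174,72)],[.417,.0,.147]); print("tab top",f.x,f.fun)
for d in silhouettes("thumb_tab",s)[:2]: print(d["conf"],d["bbox"])
save(s,"gs",(235,180,335,255),7)
E
```

```text
t 7.67 pos [576.9   6.7 254.3] yaw_y 9.48 z [ 0.017  0.    -1.   ] F [ 0.5 -0.2  1.1] T [-0.03 -0.06  0.  ] w 55.8 g 0.0 q [ 0.01  0.37  0.31  1.5  -0.    1.42]
hinge [[0.48743997 0.14573338 0.        ]]
tab top [0.41689965 0.0006417  0.15245171] [-0.00191532  0.08910576  0.09528033 -0.00841189]
0.77 [251.0, 197.6, 268.3, 231.4]
```

View pics/gs.png

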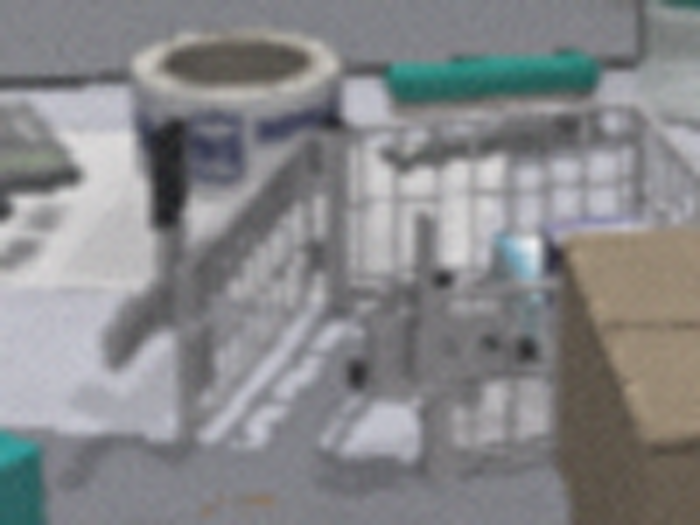

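drive_tool --increments '[[[-30,-1,0],[0,0,-5],0.5],[[-33,-1,0],[0,0,-6],0.5],[[-33,-1,-5],[0,0,-6],0.5],[[-33,-1,-10],[0,0,-6],0.5],[[-25,-1,-15],[0,0,-6],0.5],[[-7,0,-20],[0,0,-1.5],0.5],[[0,0,0],[0,0,0],0.5],[[0,0,0],[0,0,0],0.5]]'

```text
clock: 8.48
eef_pos: [0.4091, 0.0016, 0.1959]
tool_rot: [0.824, 0.567, -0.0, -0.0]
ft_force: [1.0, 0.2, 0.2]
grip_width: 0.0426
grasp_force: 0.0
```

```bash
python3 -c "from st import *;st()"
```

```text
t 8.48 pos [409.1   1.6 195.9] yaw_y -20.96 z [-0.001  0.    -1.   ] F [1.  0.2 0.2] T [ 0.04 -0.06  0.03] w 42.6 g 0.0 q [ 0.    0.07 -0.22  1.28  0.    1.94]
```

drive_tool --increments '[[[8,0,-5],[0,0,0],0.5],[[0,0,-20],[0,0,0],0.5],[[0,0,-25],[0,0,0],0.5],[[0,0,-22],[0,0,0],0.5],[[0,0,-12],[0,0,0],0.5],[[0,0,-4],[0,0,0],0.5],[[0,0,0],[0,0,0],0.5]]'

```text
clock: 9.07
eef_pos: [0.4185, 0.0016, 0.1075]
tool_rot: [0.824, 0.566, -0.0, -0.0]
ft_force: [0.1, -0.3, -0.0]
grip_width: 0.0427
grasp_force: 0.0
```

drive_tool --increments '[[[0,0,0],[0,0,0],0.3],[[0,0,0],[0,0,0],0.2],[[0,0,0],[0,0,0],0.15],[[0,0,0],[0,0,0],0.0],[[0,0,0],[0,0,0],0.0],[[0,0,0],[0,0,0],0.0],[[0,0,0],[0,0,0],0.0]]'

```text
clock: 9.65
eef_pos: [0.4184, 0.0015, 0.1092]
tool_rot: [0.824, 0.566, 0.001, 0.001]
ft_force: [-0.0, 0.3, 5.4]
grip_width: 0.0062
grasp_force: 61.0
```

```bash
python3 -c "from st import *;st()"
```

```text
t 9.65 pos [418.4   1.5 109.2] yaw_y -21.02 z [ 0.003 -0.    -1.   ] F [-0.   0.3  5.4] T [-0.07  0.01  0.04] w 6.2 g 61.0 q [ 0.    0.15 -0.37  1.05 -0.    1.94]
```

```bash
cat > plan.py <<'E'
import numpy as np, sys
H=np.array([.4888,.1459])*1e3; hz=34.2; z0=75.
def tcp(th,a):
    th=np.radians(th);a=np.radians(a); s=120*np.cos(a)-hz*np.sin(a); h=120*np.sin(a)+hz*np.cos(a)
    R=np.array([[np.cos(th),-np.sin(th)],[np.sin(th),np.cos(th)]])
    return np.r_[H+R@[-14,-40-s],z0+h]
if __name__=="__main__":
    seq=[(-21,0),(-18,0),(-14,0),(-10,0),(-6,0),(-6,4),(-6,8),(-6,12),(-4,12),(-2,12),(0,12),(2,12),(4,12),(6,12),(8,12),(10,12),(12,12)]
    for u,v in zip(seq,seq[1:]):
        print(u,v,np.round(tcp(*v)-tcp(*u),1),np.round(tcp(*v),1))
    print(np.cos(np.radians(-6)),np.sin(np.radians(-6)))
E
python3 plan.py
```

```text
(-21, 0) (-18, 0) [ 7.7 -3.5  0. ] [426.   -1.9 109.2]
(-18, 0) (-14, 0) [10.5 -4.   0. ] [436.5  -6.  109.2]
(-14, 0) (-10, 0) [10.7 -3.3  0. ] [447.2  -9.2 109.2]
(-10, 0) (-6, 0) [10.9 -2.5  0. ] [458.2 -11.8 109.2]
(-6, 0) (-6, 4) [0.3 2.7 8.3] [458.4  -9.1 117.5]
(-6, 4) (-6, 8) [0.3 3.2 8.1] [458.8  -5.9 125.6]
(-6, 8) (-6, 12) [0.4 3.8 7.8] [459.2  -2.1 133.4]
(-6, 12) (-4, 12) [ 5.2 -0.9  0. ] [464.4  -3.  133.4]
(-4, 12) (-2, 12) [ 5.2 -0.8  0. ] [469.6  -3.8 133.4]
(-2, 12) (0, 12) [ 5.2 -0.6  0. ] [474.8  -4.4 133.4]
(0, 12) (2, 12) [ 5.3 -0.4  0. ] [480.1  -4.8 133.4]
(2, 12) (4, 12) [ 5.3 -0.2  0. ] [485.3  -5.  133.4]
(4, 12) (6, 12) [ 5.3 -0.   0. ] [490.6  -5.  133.4]
(6, 12) (8, 12) [5.3 0.2 0. ] [495.8  -4.9 133.4]
(8, 12) (10, 12) [5.3 0.3 0. ] [501.1  -4.5 133.4]
(10, 12) (12, 12) [5.2 0.5 0. ] [506.3  -4.  133.4]
0.9945218953682733 -0.10452846326765347
```

drive_tool --increments '[[[3.8,-1.7,1],[0,0,1.5],0],[[3.9,-1.8,1],[0,0,1.5],0],[[10.5,-4,0],[0,0,4],0],[[10.7,-3.3,0],[0,0,4],0],[[5.5,-1.3,0],[0,0,2],0],[[5.4,-1.2,0],[0,0,2],0],[[0,0,0],[0,0,0],0]]'

```text
clock: 10.23
eef_pos: [0.4577, -0.0115, 0.1096]
tool_rot: [0.743, 0.669, 0.0, -0.0]
ft_force: [0.5, 1.0, -2.4]
grip_width: 0.0061
grasp_force: 60.0
```

```bash
python3 -c "from st import *;st()"
```

```text
t 10.23 pos [457.7 -11.5 109.6] yaw_y -5.99 z [-0.     0.001 -1.   ] F [ 0.5  1.  -2.4] T [ 0.2  -0.12 -0.02] w 6.1 g 60.0 q [-0.03  0.22 -0.27  1.07  0.    1.65]
```

drive_tool --increments '[[[0.3,2.7,8.3],[-3.98,0.42,0],0],[[0.3,3.2,8.1],[-3.98,0.42,0],0],[[0.4,3.8,7.8],[-3.98,0.42,0],0],[[0,0,0],[0,0,0],0],[[0,0,0],[0,0,0],0]]'

```text
clock: 10.65
eef_pos: [0.458, -0.0011, 0.1339]
tool_rot: [0.739, 0.666, -0.077, 0.07]
ft_force: [1.7, -0.1, -4.0]
grip_width: 0.0059
grasp_force: 60.1
```

```bash
python3 -c "from st import *;st()"
```

```text
t 10.65 pos [458.   -1.1 133.9] yaw_y -5.92 z [-0.021 -0.206 -0.978] F [ 1.7 -0.1 -4. ] T [ 0.42 -0.35 -0.04] w 5.9 g 60.1 q [ 0.14  0.24 -0.2   1.18 -0.2   1.82]
```

drive_tool --increments '[[[5.2,-0.9,0],[0,0,2],0],[[5.2,-0.8,0],[0,0,2],0],[[5.2,-0.6,0],[0,0,2],0],[[0,0,0],[0,0,0],0]]'

```text
clock: 10.98
eef_pos: [0.4729, -0.0042, 0.1331]
tool_rot: [0.704, 0.703, -0.073, 0.072]
ft_force: [-0.1, 3.1, -4.6]
grip_width: 0.0062
grasp_force: 60.0
```

```bash
python3 -c "from st import *;st()"
```

```text
t 10.98 pos [472.9  -4.2 133.1] yaw_y -0.08 z [-0.002 -0.204 -0.979] F [-0.1  3.1 -4.6] T [ 1.15 -0.14 -0.2 ] w 6.2 g 60.0 q [ 0.13  0.25 -0.19  1.16 -0.2   1.71]
```

drive_tool --increments '[[[2.6,-0.2,0],[0,0,1],0],[[2.6,-0.2,0],[0,0,1],0],[[2.6,-0.1,0],[0,0,1],0],[[0,0,0],[0,0,0],0]]'

```text
clock: 11.32
eef_pos: [0.4806, -0.0045, 0.1335]
tool_rot: [0.684, 0.722, -0.072, 0.075]
ft_force: [-1.9, 5.1, -6.8]
grip_width: 0.0058
grasp_force: 59.9
```

drive_tool --increments '[[[2.6,-0.1,0],[0,0,1],0],[[1.3,0,0],[0,0,0.5],0],[[0,0,0],[0,0,0],0]]'

```text
clock: 11.57
eef_pos: [0.4841, -0.0046, 0.1336]
tool_rot: [0.675, 0.73, -0.072, 0.076]
ft_force: [-2.0, 4.8, -6.7]
grip_width: 0.006
grasp_force: 59.9
```

drive_tool --increments '[[[1.3,0,0],[0,0,0.5],0],[[1.3,0,0],[0,0,0.5],0],[[0,0,0],[0,0,0],0]]'

```text
clock: 11.82
eef_pos: [0.4866, -0.0047, 0.1335]
tool_rot: [0.669, 0.736, -0.071, 0.076]
ft_force: [-3.0, 4.2, -6.1]
grip_width: 0.0062
grasp_force: 59.9
```

drive_tool --increments '[[[1.3,0,0],[0,0,0.5],0],[[1.3,0,0],[0,0,0.5],0],[[0,0,0],[0,0,0],0]]'

```text
clock: 12.07
eef_pos: [0.4889, -0.0047, 0.1335]
tool_rot: [0.662, 0.742, -0.071, 0.077]
ft_force: [-3.1, 3.8, -5.0]
grip_width: 0.0058
grasp_force: 59.9
```

drive_tool --increments '[[[1.3,0,0],[0,0,0.5],0],[[0,0,0],[0,0,0],0]]'

```text
clock: 12.23
eef_pos: [0.4901, -0.0047, 0.1334]
tool_rot: [0.659, 0.745, -0.07, 0.077]
ft_force: [-4.2, 4.1, -6.1]
grip_width: 0.0058
grasp_force: 60.0
```

drive_tool --increments '[[[1.3,0.1,0],[0,0,0.5],0],[[0,0,0],[0,0,0],0]]'

```text
clock: 12.4
eef_pos: [0.4913, -0.0047, 0.1334]
tool_rot: [0.656, 0.748, -0.07, 0.077]
ft_force: [-2.8, 4.4, -6.3]
grip_width: 0.0063
grasp_force: 60.0
```

drive_tool --increments '[[[1.3,0.1,0],[0,0,0.5],0],[[0,0,0],[0,0,0],0]]'

```text
clock: 12.57
eef_pos: [0.4925, -0.0047, 0.1334]
tool_rot: [0.652, 0.751, -0.07, 0.077]
ft_force: [-4.1, 5.0, -5.6]
grip_width: 0.0058
grasp_force: 60.0
```

drive_tool --increments '[[[1.3,0.1,0],[0,0,0.5],0],[[0,0,0],[0,0,0],0]]'

```text
clock: 12.73
eef_pos: [0.4937, -0.0047, 0.1334]
tool_rot: [0.649, 0.753, -0.07, 0.078]
ft_force: [-4.2, 4.0, -6.1]
grip_width: 0.0061
grasp_force: 60.0
```

drive_tool --increments '[[[1.3,0.1,0],[0,0,0.5],0],[[0,0,0],[0,0,0],0]]'

```text
clock: 12.9
eef_pos: [0.4949, -0.0046, 0.1334]
tool_rot: [0.646, 0.756, -0.069, 0.078]
ft_force: [-3.4, 3.5, -6.0]
grip_width: 0.0062
grasp_force: 60.0
```

drive_tool --increments '[[[1.3,0.1,0],[0,0,0.4],0],[[0,0,0],[0,0,0],0]]'

```text
clock: 13.07
eef_pos: [0.496, -0.0047, 0.1334]
tool_rot: [0.643, 0.758, -0.069, 0.078]
ft_force: [-4.4, 3.6, -6.0]
grip_width: 0.0059
grasp_force: 60.1
```

drive_tool --increments '[[[1.3,0.1,0],[0,0,0.4],0],[[0,0,0],[0,0,0],0]]'

```text
clock: 13.23
eef_pos: [0.497, -0.0046, 0.1333]
tool_rot: [0.641, 0.761, -0.069, 0.078]
ft_force: [-4.3, 3.0, -5.6]
grip_width: 0.0057
grasp_force: 60.1
```

drive_tool --increments '[[[1.3,0.1,0],[0,0,0.4],0],[[0,0,0],[0,0,0],0]]'

```text
clock: 13.4
eef_pos: [0.4981, -0.0046, 0.1332]
tool_rot: [0.638, 0.763, -0.069, 0.078]
ft_force: [-5.5, 2.9, -4.8]
grip_width: 0.0063
grasp_force: 60.1
```

drive_tool --increments '[[[1.3,0.1,0],[0,0,0.4],0],[[0,0,0],[0,0,0],0]]'

```text
clock: 13.57
eef_pos: [0.4987, -0.0047, 0.1331]
tool_rot: [0.635, 0.765, -0.069, 0.078]
ft_force: [-6.3, 2.3, -4.3]
grip_width: 0.0061
grasp_force: 60.2
```

drive_tool --increments '[[[1.2,0.1,0],[0,0,0.4],0],[[0,0,0],[0,0,0],0]]'

```text
clock: 13.73
eef_pos: [0.4988, -0.0048, 0.1329]
tool_rot: [0.633, 0.767, -0.07, 0.077]
ft_force: [-8.8, 2.9, -2.3]
grip_width: 0.0062
grasp_force: 60.5
```

drive_tool --increments '[[[1,0.1,0],[0,0,0.3],0],[[0,0,0],[0,0,0],0]]'

```text
clock: 13.9
eef_pos: [0.4989, -0.0049, 0.1329]
tool_rot: [0.631, 0.769, -0.07, 0.077]
ft_force: [-11.1, 3.5, -1.1]
grip_width: 0.006
grasp_force: 61.0
```

drive_tool --increments '[[[-2,-0.1,0],[0,0,-0.6],0],[[-1.6,-0.1,0],[0,0,-0.5],0],[[0,0,0],[0,0,0],0],[[0,0,0],[0,0,0],0]]'

```text
clock: 14.23
eef_pos: [0.4978, -0.0046, 0.1333]
tool_rot: [0.638, 0.763, -0.069, 0.078]
ft_force: [-5.2, 3.2, -4.2]
grip_width: 0.0056
grasp_force: 60.1
```

```bash
python3 -c "from st import *;st()"
```

```text
t 14.23 pos [497.8  -4.6 133.3] yaw_y 10.14 z [ 0.031 -0.205 -0.978] F [-5.2  3.2 -4.2] T [ 0.95  1.09 -0.59] w 5.6 g 60.1 q [ 0.13  0.27 -0.16  1.13 -0.21  1.52]
```

drive_tool --increments '[[[-0.4,0,0],[0,0,-0.1],0],[[0.3,-1.9,-3.8],[1.98,0.3,0],0],[[0.3,-1.8,-4.0],[1.98,0.3,0],0],[[0,0,0],[0,0,0],0]]'

```text
clock: 14.57
eef_pos: [0.4981, -0.0087, 0.1251]
tool_rot: [0.641, 0.764, -0.046, 0.051]
ft_force: [-5.1, 4.4, -5.9]
grip_width: 0.0058
grasp_force: 60.1
```

```bash
python3 -c "from st import *;st()"
```

```text
t 14.57 pos [498.1  -8.7 125.1] yaw_y 9.95 z [ 0.02  -0.136 -0.991] F [-5.1  4.4 -5.9] T [ 1.21  1.04 -0.44] w 5.8 g 60.1 q [ 0.07  0.28 -0.17  1.12 -0.14  1.47]
```

drive_tool --increments '[[[0.2,-1.6,-4.0],[1.98,0.3,0],0],[[0,0,0],[0,0,0],0]]'

```text
clock: 14.73
eef_pos: [0.4984, -0.0103, 0.1212]
tool_rot: [0.642, 0.765, -0.034, 0.039]
ft_force: [-4.7, 5.1, -4.2]
grip_width: 0.0061
grasp_force: 60.1
```

drive_tool --increments '[[[0.2,-1.6,-4.0],[1.98,0.3,0],0],[[0,0,0],[0,0,0],0]]'

```text
clock: 14.9
eef_pos: [0.4987, -0.0118, 0.1172]
tool_rot: [0.643, 0.765, -0.023, 0.026]
ft_force: [-5.1, 4.0, -3.9]
grip_width: 0.0058
grasp_force: 60.1
```

drive_tool --increments '[[[0.2,-1.4,-4.1],[1.98,0.3,0],0],[[0,0,0],[0,0,0],0]]'

```text
clock: 15.07
eef_pos: [0.499, -0.0132, 0.1132]
tool_rot: [0.643, 0.766, -0.011, 0.013]
ft_force: [-4.4, 4.6, -3.6]
grip_width: 0.0061
grasp_force: 60.1
```

drive_tool --increments '[[[0.2,-1.3,-3.4],[1.7,0.26,0],0],[[0,0,0],[0,0,0],0]]'

```text
clock: 15.23
eef_pos: [0.4992, -0.0142, 0.1098]
tool_rot: [0.643, 0.766, -0.001, 0.001]
ft_force: [-4.8, 4.8, -4.0]
grip_width: 0.006
grasp_force: 60.1
```

```bash
python3 -c "from st import *;st()"
```

```text
t 15.23 pos [499.2 -14.2 109.8] yaw_y 9.97 z [ 0.    -0.004 -1.   ] F [-4.8  4.8 -4. ] T [ 0.96  0.98 -0.28] w 6.0 g 60.1 q [-0.03  0.3  -0.17  1.1  -0.    1.37]
```

drive_tool --increments '[[[0,0,0],[0,0,0],0.15],[[0,0,0],[0,0,0],0.3],[[0,0,0],[0,0,0],0.4],[[0,0,0],[0,0,0],0.4],[[0,0,0],[0,0,0],0.4]]'

```text
clock: 15.65
eef_pos: [0.5031, -0.014, 0.112]
tool_rot: [0.642, 0.766, 0.001, 0.005]
ft_force: [0.2, 0.4, 1.0]
grip_width: 0.0348
grasp_force: 0.0
```

drive_tool --increments '[[[0,0,10],[0,0,0],0.4],[[0,0,25],[0,0,0],0.4],[[0,0,35],[0,0,0],0.4],[[-5,-10,35],[0,0,0],0.4],[[-30,-20,10],[0,0,0],0.4],[[-30,-25,0],[0,0,0],0.4],[[-30,-25,0],[0,0,0],0.4],[[-30,-25,0],[0,0,0],0.4]]'

```text
clock: 16.32
eef_pos: [0.3761, -0.1196, 0.2275]
tool_rot: [0.642, 0.767, 0.001, 0.005]
ft_force: [-0.2, -0.3, 0.6]
grip_width: 0.0342
grasp_force: 0.0
```

drive_tool --increments '[[[-20,-35,0],[0,0,0],0.4],[[-20,-35,0],[0,0,0],0.4],[[-20,-35,0],[0,0,0],0.4],[[-20,-35,0],[0,0,0],0.4],[[-20,-35,0],[0,0,0],0.4],[[0,-35,0],[0,0,0],0.4],[[0,0,0],[0,0,0],0.4]]'

```text
clock: 16.9
eef_pos: [0.2763, -0.3345, 0.227]
tool_rot: [0.645, 0.764, -0.001, 0.006]
ft_force: [0.7, 0.4, 0.4]
grip_width: 0.0342
grasp_force: 0.0
```

```bash
python3 - <<'E'
from st import *; st()
c=camera("top"); s=camera("side")
a=cv2.resize(c["image"][130:240,215:335],None,fx=4,fy=4,interpolation=cv2.INTER_CUBIC)
b=cv2.resize(s["image"][175:265,240:320],None,fx=4,fy=4,interpolation=cv2.INTER_CUBIC)
im=np.zeros((440,800,3),np.uint8); im[:,:480]=a; im[:360,480:]=b
cv2.imwrite("pics/end.png",im[:,:,::-1])
E
```

```text
t 16.9 pos [ 276.3 -334.5  227. ] yaw_y 9.68 z [ 0.007 -0.009 -1.   ] F [0.7 0.4 0.4] T [ 0.05 -0.03 -0.03] w 34.2 g 0.0 q [-0.88  0.09 -0.12  1.35 -0.    0.52]
```

View pics/end.png

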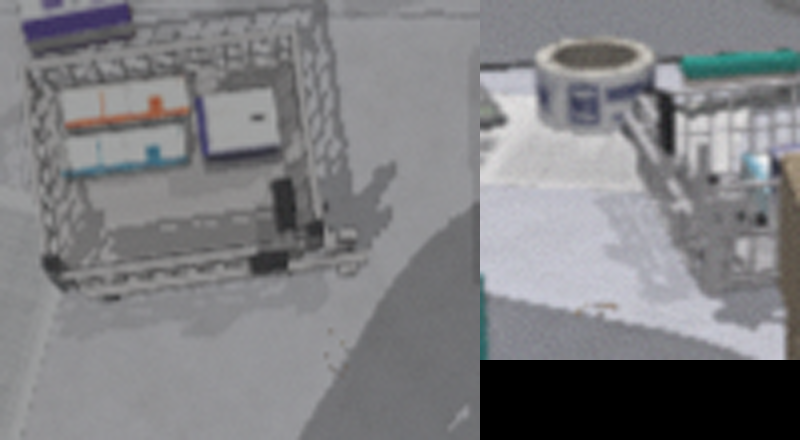

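The final picture shows the carton upright on the free floor at (238,122), the gate shut with the tab at (268,262), and the bar end between backstop (345,236) and striker (348,266). I'll check the bar's height before handing in.

```bash
python3 - <<'E'
from h import *
s=camera("side"); c=camera("top")
g=cv2.cvtColor(s["image"],cv2.COLOR_RGB2GRAY)
print(g[192:218,283:290].min(1).tolist())
for z in(.147,.124,.101): print(z,proj(s,[[.498,-.0142,z],[.496,-.0142,z]]).round(1).tolist())
u=proj(s,[[.49,-.003,.171]]);print("lifted top",u.round(1))
f=least=None
from scipy.optimize import least_squares
r=least_squares(lambda X:np.r_[proj(c,X)[0]-((268/4+215-.5),(262/4+130-.5)),proj(s,X)[0]-((665-480)/4+240-.5,92/4+175-.5)],[.497,-.014,.147]);print(r.x,r.fun.round(1))
E
```

```text
[126, 118, 116, 108, 102, 67, 59, 40, 41, 40, 35, 37, 35, 36, 34, 40, 38, 37, 36, 41, 42, 78, 110, 119, 118, 109]
0.147 [[286.0, 198.9], [285.3, 198.9]]
0.124 [[286.1, 206.1], [285.4, 206.1]]
0.101 [[286.1, 213.2], [285.5, 213.2]]
lifted top [[282.9 190.1]]
[ 0.49598321 -0.01508303  0.15158871] [ 0.  -0.4 -0.4  0.1]
```

```bash
python3 -c "
from workcell import job_done
print(job_done())"
```

```text
the job is handed in; nothing more can be done
None
```

The job is handed in: the carton stands on the crate's free floor, and the gate is shut with its latch bar resting right down in the catch behind the striker.

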